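Show a handled jug to an inspection window from three sides

TASK

Show the capped steel jug with the loop handle to the inspection unit: hold it upright with about 4 cm between its body and the window, half its height level with the window's centre, and keep it still for a second with the handle pointing to the left as you face the window, then straight away from the window, then to the right. Then set it down gently, upright, in the middle of the round black mat and let go. Leave the matching jug without a handle where it stands.

Things in the scene. Friction and masses are not known exactly. Their poses are not given: they have to be found in the camera images.
- jug_center (a point): Jug to check: steel, capped, 165 mm tall, 0.4 kg; body 90 mm in diameter to 98 mm up, shoulder to 120 mm, then a fixed round black cap, 38 mm in diameter, to 165 mm: grasp it there from above, at any yaw. Loop handle on one side, 24 to 100 mm up, reaching 84 mm from the axis. Point: on the axis, half-way up (82.5 mm above the underside); z up, x towards the handle. Nothing loose is taller.
- window (a point): Centre of the round glass window, 58 mm in diameter and 120 mm above the counter, in the front of the inspection unit: a fixed grey box 150 mm wide, 100 mm deep, 192 mm tall; a white light strip on each side of the window; its foot, 12 mm thick, sticks out 34 mm in front. x points level into the unit (the jug is shown on the -x side), y to the left as you face the window, z up.
- mat_top (a point): Round black rubber mat, 130 mm in diameter and 4 mm thick, fixed flat on the counter; this point is the centre of its upper face, z up.
- plain_center (a point): The bystander jug, loose: same steel body and black cap and the same size as the jug to check, but without a handle. This point is on its axis half-way up (82.5 mm above its underside), z up.
Mind the look-alikes: they are no part of the job. Of the things shaped like the part that bears mat_top, the black one is meant. Leave any orange look-alike of the part that bears jug_center alone.

How it is judged:
By the outcome, as a careful person would: the job done as asked, in the order asked, and still so for the second after the job is handed in, with the robot touching nothing.
It also fails if it takes over 64 s, if anything falls off the work surface, if the arm or the gripper's body presses on something with over 40 N, if the wrist force passes 120 N, or if a joint passes its speed limit or range.

ROBOT

A 7-joint arm with a two-finger parallel gripper is mounted at the origin on the work surface. World frame = base frame: x ahead of the robot, y to its left, z up, the work surface at z = 0. Lengths are in m, angles in rad, forces in N, time in s.
With the tool pointing down it reaches from about 0.425 to 0.925 m from the base axis. Payload 6.8 kg.
Tool frame: the origin (TCP) lies at the very end of the fingers, on their centre line; the grasp point (between the pads) lies 19 mm behind it (bot.grip_depth is the distance from the TCP to the grasp point, in m); z points along the fingers, y is the direction in which the jaws open and shut (so a half turn about z gives the same grasp; the last joint's range is limited). The gripper opens to 85 mm and grips with 20 to 120 N. Pads are 22 mm wide; open, the fingers measure 114 mm over their backs; the gripper's body (76 mm by 85 mm) begins 54 mm behind the grasp point. The pads swing forward as they close: fully open they stand 13 mm farther back than shut.
Start: joints at [1.047, 0.477, 0.022, 1.555, -0.011, 1.109, -0.083], TCP at [0.273, -0.617, 0.231] pointing down, gripper open.
Joint ranges: [-2.96, 2.96], [-0.34, 2.1], [-1.41, 1.46], [0.24, 2.44], [-1.37, 4.51], [0.17, 1.92], [-2.96, 2.96]. Speed limits (rad/s): [2.39, 2.39, 3.14, 3.14, 3.14, 3.14, 3.14].

INTERFACE

Orientations are given as a unit quaternion [w, x, y, z].
In Python, from station import bot gives the robot as it stands.
- The arm moves only by the tool step_arm, never from a script. Its argument "increments" is a list of rows, each a list of 7 numbers: the shift along the world's x, y, z in m, then the turn, a rotation vector about the world's x, y, z in degrees, then the gripper command: -1 is fully open, 1 is shut, values between are in proportion. In form: [[dx, dy, dz, rx, ry, rz, fingers], ...]. A call has 1 to 10 rows; each row is the pose to reach, as a shift and turn from the pose commanded when the call began; what a row does not reach only later rows make up. A row lasts 1/12 s, in which the tool goes at most 41.7 mm and 7.16 degrees, less where a joint would pass 70% of its speed; a pose out of reach is approached as far as the arm can. A call with a gripper value outside its range is refused whole. The fingers move at their own pace and stop on an object; "force" is the grip in N (left out, the last holds). Time passes only in rows, so rows that repeat a pose let the fingers close. It gives the time, the measured TCP pose, the force and the opening at its end, in the units of the state.
- bot.get_obs(): the state, without advancing time (a new reading comes with each control period).
- bot.read_camera(name): name is "side" or "top"; returns a dict with "color" (420x560x3 uint8, red, green, blue), "intrinsics" (3x3 intrinsics, pixels), "extrinsics" (4x4, takes a point from camera to world coordinates). Camera axes: x right, y up, looking along -z (the intrinsics and any distortion apply to the point x, -y, -z); pixel columns grow to the right and rows downward; lengths in m; the calibration is good to about 2 mm. A picture is of the moment at which its call begins. There is no depth.
- bot.hand_in(): hands the job in, once; it reports no verdict.
Trained networks look in the newest picture that a camera, given by its name, has taken for a name from the list of things; names that differ only in an ending like _2 or _b are one class to them, and where a whole thing is asked for, a point or a joint stands for the part that bears it (a point fixed in the world has none). Each returns a list of dicts, best first, with "conf" (0 to 1); they miss things now and then, are a little off and sometimes report something else, mostly with a low value. They report only what shows in the picture. A call takes as long as a camera call. They do not tell look-alikes from the thing itself.
- bot.recognise(thing, camera): "location" ([column, row] as shares, 0 to 1, of the picture: columns of its width, rows of its height, amid what is visible of it).
- bot.place_of(thing, camera): "location" ([column, row] as shares, 0 to 1, of the picture: columns of its width, rows of its height: a listed point, or the origin of a listed thing).
The state is a dict: "t": time; "q": joint angles; "joint_vel": joint speeds; "joint_torque": joint torques, N m; "eef_pos": TCP position; "tool_rot": TCP orientation; "contact_force": force on the tool from outside, world axes, zero at the start; "torque": the same for the moment, N m; "gripper_width": opening from 0.0 (shut) to 1.0 (fully open).
Only numpy, scipy, OpenCV 4.12 (cv2) and the standard library are available. Lean on these libraries where they do the work, as an engineer would, in place of code of your own. Each camera call takes 0.05 s, during which the arm holds its last target.

## Working session

There is one attempt and no reset: what is moved stays moved. The work goes in short steps, Python scripts to look and compute and a tool call to move; the robot and the scene stay as the last step left them, time stands still between calls to the robot, and variables do not carry over. Pictures are saved under pics/ and viewed, and the job is handed in when it is done.

Besides the shell and the picture viewer there is one more tool, called after ">>>" by a JSON object that holds its "fn" and its "kwargs". step_arm: Moves the arm, as the interface text tells. Its arguments: {"type":"object","properties":{"increments":{"type":"array","items":{"type":"array","items":{"type":"number"}}},"force":{"type":"number"}},"required":["increments"]}

```bash
mkdir -p pics; ls
cat > h.py <<'E'
import numpy as np, cv2
from station import bot
def ray(cam,px):
    K=np.array(cam["intrinsics"]);E=np.array(cam["extrinsics"])
    d=np.linalg.inv(K)@np.array([px[0],px[1],1.0]); d=np.array([d[0],-d[1],-d[2]])
    return E[:3,3],E[:3,:3]@d
def atz(cam,px,z):
    o,d=ray(cam,px); return o+d*(z-o[2])/d[2]
def proj(cam,p):
    K=np.array(cam["intrinsics"]);E=np.array(cam["extrinsics"])
    c=E[:3,:3].T@(np.array(p)-E[:3,3]); c=np.array([c[0],-c[1],-c[2]]); u=K@c; return u[:2]/u[2]
E
python3 - <<'E'
from h import *
print(bot.get_obs())
for n in("side","top"):
    c=bot.read_camera(n); print(c.keys(),c["intrinsics"],c["extrinsics"])
    cv2.imwrite(f"pics/{n}0.png",c["color"][:,:,::-1])
    for t in("jug_center","window","mat_top","plain_center"):
        for r in bot.place_of(t,n): print(n,t,round(r["conf"],2),np.array(r["location"])*[560,420])
E
```

```text
pics
{'t': 0.0, 'q': array([ 1.04688843,  0.47777796,  0.02235008,  1.55642913, -0.01151574,
        1.10930759, -0.08312467]), 'joint_vel': array([-0.00149213,  0.0009762 ,  0.0002561 ,  0.00018552,  0.00127542,
       -0.00021898,  0.00034849]), 'joint_torque': array([-3.96147707e-04, -5.96469140e+01,  1.60745535e+00, -2.81196141e+01,
        1.24289506e-02,  9.48759931e-03,  5.49960930e-06]), 'eef_pos': array([ 0.27240252, -0.61695715,  0.23035019]), 'tool_rot': array([-8.62817946e-04,  9.78467282e-01,  2.06400035e-01, -2.44983519e-04]), 'contact_force': array([-0.2107405 ,  0.68829907,  0.34010641]), 'torque': array([-0.01392286, -0.03256062,  0.01795242]), 'gripper_width': 1.0019735062540398}
dict_keys(['color', 'intrinsics', 'extrinsics']) [[435.27780396   0.         282.21834138]
 [  0.         435.27780396 209.1250865 ]
 [  0.           0.           1.        ]] [[-0.91655511  0.2754646  -0.28990685  0.32975502]
 [-0.39953658 -0.59950042  0.69351984  0.71960118]
 [ 0.01724089  0.75147754  0.65953336  0.77381493]
 [ 0.          0.          0.          1.        ]]
side jug_center 0.87 [323.288 149.394]
side jug_center 0.59 [268.016 138.096]
side mat_top 0.89 [355.376 241.206]
side mat_top 0.64 [347.704 290.682]
side mat_top 0.61 [277.088 268.086]
side plain_center 0.97 [386.512 170.184]
dict_keys(['color', 'intrinsics', 'extrinsics']) [[500.50758817   0.         275.65510941]
 [  0.         500.50758817 213.46152382]
 [  0.           0.           1.        ]] [[ 0.00593093  0.99964855 -0.02583781  0.56331645]
 [-0.99996114  0.00609735  0.00636672  0.03672806]
 [ 0.00652202  0.02579905  0.99964587  1.28101956]
 [ 0.          0.          0.          1.        ]]
top jug_center 0.76 [401.184 125.916]
top jug_center 0.69 [408.128 203.91 ]
top window 0.65 [159.88 254.31]
top mat_top 0.91 [310.408 265.692]
top mat_top 0.82 [243.992 281.988]
top mat_top 0.6 [245.224 215.712]
top plain_center 0.89 [407.12 276.78]
```

View pics/side0.png

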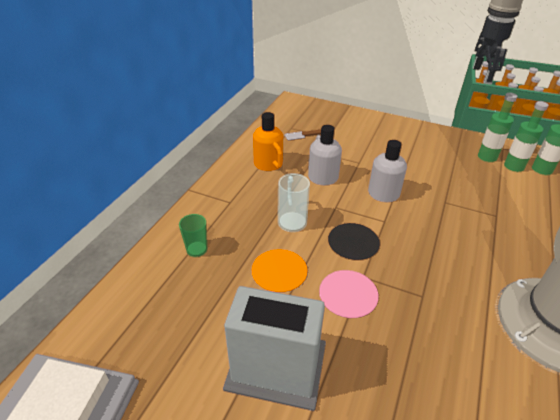

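View pics/top0.png

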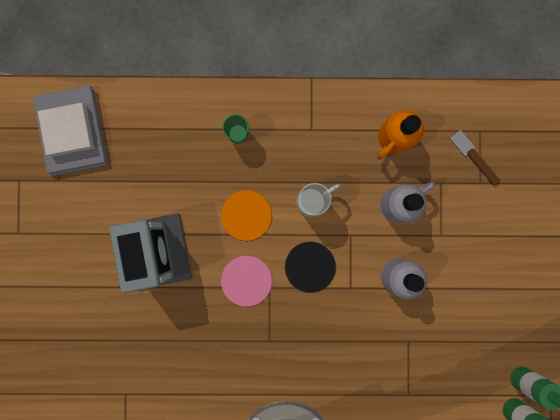

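Run:
```python
import cv2,numpy as np
t=cv2.imread("pics/top0.png")
a=cv2.resize(t[200:340,95:235],(560,560),interpolation=cv2.INTER_CUBIC)
b=cv2.resize(t[90:310,360:470],(280,560),interpolation=cv2.INTER_CUBIC)
cv2.imwrite("pics/crop0.png",np.hstack([a[:, :500],b]))
```

```text
(no output)
```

View pics/crop0.png

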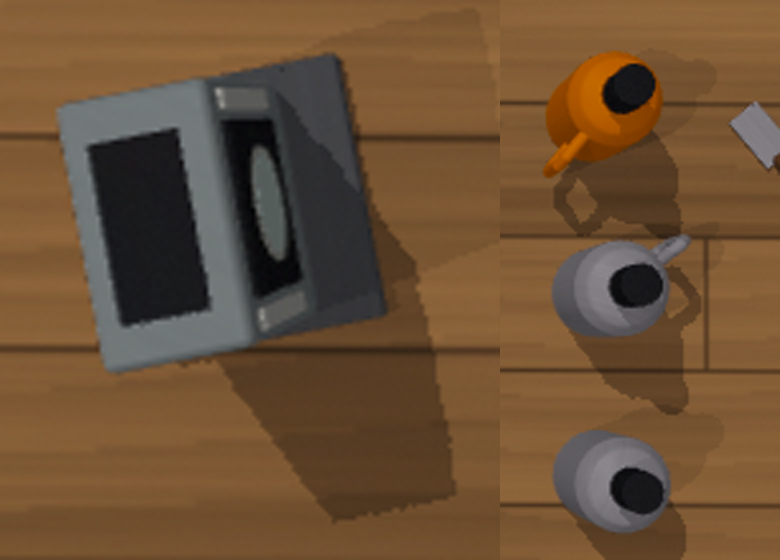

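```bash
cat > fit.py <<'E'
from h import *
from scipy.optimize import least_squares
def hullmask_centroid(cam,p,r,z0,z1):
    a=np.linspace(0,2*np.pi,40,endpoint=False)
    P=[proj(cam,[p[0]+r*np.cos(t),p[1]+r*np.sin(t),z]) for z in(z0,z1) for t in a]
    h=cv2.convexHull(np.array(P,np.float32)); m=cv2.moments(h); return np.array([m['m10']/m['m00'],m['m01']/m['m00']]),m['m00']
def darkblob(img,seed,rad=22,th=60):
    m=(img.max(2)<th).astype(np.uint8); H,W=m.shape
    k=np.zeros_like(m); cv2.circle(k,(int(seed[0]),int(seed[1])),rad,1,-1); m&=k
    n,l,s,c=cv2.connectedComponentsWithStats(m); 
    i=1+np.argmax(s[1:,4]); return c[i],s[i,4]
E
python3 - <<'E'
from fit import *
T=bot.read_camera("top");S=bot.read_camera("side")
def fitc(name,ts,ss,r,z0,z1,rad,th):
    ct,at=darkblob(T["color"],ts,rad,th); cs,as_=darkblob(S["color"],ss,rad,th)
    out=[]
    for pr in([(T,ct)],[(S,cs)],[(T,ct),(S,cs)]):
        f=lambda p:np.concatenate([hullmask_centroid(c,p,r,z0,z1)[0]-m for c,m in pr])
        s=least_squares(f,atz(T,ts,z1)[:2],diff_step=1e-4); out.append(s.x.round(4))
    print(name,ct.round(1),cs.round(1),at,as_,hullmask_centroid(T,s.x,r,z0,z1)[1],hullmask_centroid(S,s.x,r,z0,z1)[1],out)
fitc("jug",(414,203),(327,135),.019,.12,.165,16,60)
fitc("plain",(414,283),(393,151),.019,.12,.165,16,60)
fitc("mat",(310,266),(354,241),.065,.004,.0041,40,60)
# unit
cr=lambda x,y:np.array([95+x/4,200+y/4])
# local: x into unit, front face at x=0, y left (facing). 
obs=[((.1,'b',.192),cr(60,105)),((0,'b',.192),cr(205,80)),((0,'a',.192),cr(255,345)),((.1,'a',.192),cr(105,372)),((-.034,'b',.012),cr(338,55)),((-.034,'a',.012),cr(385,313))]
# facing +y(world) => left is -x ; 'b' is far world +x = right => local y=-.075
def W(p,l): 
    c,s=np.cos(p[2]),np.sin(p[2]); return [p[0]+c*l[0]-s*l[1],p[1]+s*l[0]+c*l[1],l[2]]
def f(p):
    return np.concatenate([proj(T,W(p,(l[0],-.075 if l[1]=='b' else .075,l[2])))-o for l,o in obs])
s=least_squares(f,[.5,.3,1.5]); print(s.x,s.fun.reshape(-1,2).round(1))
wz=proj(T,[*s.x[:2],.12]); print("window px pred",wz)
for n in("top","side"):
    for r in bot.place_of("window",n): print(n,r["conf"],np.array(r["location"])*[560,420])
# side overlay
im=S["color"][:,:,::-1].copy()
for x in(0,.1):
  for y in(-.075,.075):
    for z in(.012,.192):
      u=proj(S,W(s.x,(x,y,z))); cv2.circle(im,tuple(int(round(v)) for v in u),2,(0,0,255),-1)
for y in(-.075,.075):
  u=proj(S,W(s.x,(-.034,y,.012))); cv2.circle(im,tuple(int(round(v)) for v in u),2,(0,255,255),-1)
cv2.imwrite("pics/side_ov.png",cv2.resize(im[260:420,190:400],None,fx=3,fy=3))
# handle
for n,u,z in(("handle tip top",(430,187),.09),):
    print(n,atz(T,u,z))
E
```

```text
jug [413.1 202. ] [326.9 134.1] 293 220 310.2874894628767 276.60586360492744 [array([ 0.6207, -0.2832]), array([ 0.6205, -0.2813]), array([ 0.6207, -0.2829])]
plain [413.5 282.4] [392.8 149.7] 293 242 319.90104426816106 308.7214974598028 [array([ 0.4382, -0.2841]), array([ 0.4379, -0.2817]), array([ 0.4381, -0.2836])]
mat [309.9 266.8] [353.5 241.1] 2004 1385 2042.9295195874292 1514.8323342122603 [array([ 0.461 , -0.0595]), array([ 0.4603, -0.056 ]), array([ 0.4607, -0.0583])]
[0.50607966 0.28782791 1.75967117] [[-5.1  0.2]
 [ 4.1 -1.9]
 [ 3.8 -0. ]
 [-4.3  1.7]
 [ 1.4  3.1]
 [ 0.2 -3. ]]
window px pred [163.66471    250.49110552]
top 0.82 [161.112 248.682]
handle tip top [ 0.65957343 -0.33914107  0.09      ]
```

View pics/side_ov.png

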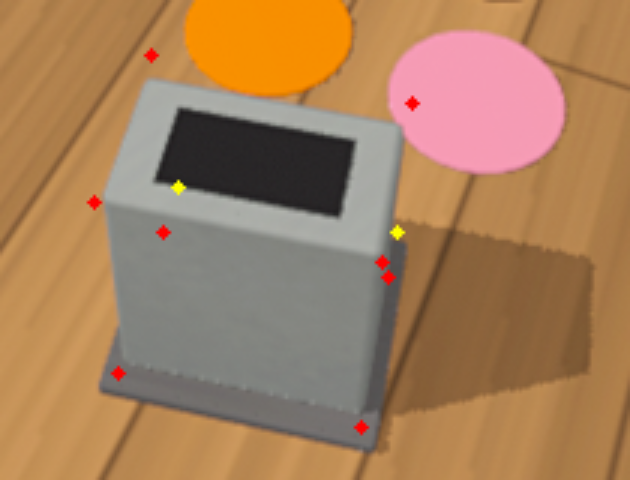

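Run:
```python
from fit import *
T=bot.read_camera("top");S=bot.read_camera("side")
ct=lambda x,y:np.array([95+x/4,200+y/4]); cs=lambda x,y:np.array([190+x/3,260+y/3])
def tri(a,b):
    f=lambda p:np.concatenate([proj(T,p)-a,proj(S,p)-b])
    s=least_squares(f,[.5,.3,.1],x_scale=.1); return s.x.round(4),s.fun.round(1)
for n,a,b in(("back+x",(60,105),(105,203)),("back-x",(105,372),(385,255)),("front+x",(205,80),(150,80)),("front-x",(255,345),(403,125))):
    print(n,tri(ct(*a),cs(*b)), atz(T,ct(*a),.192).round(4), atz(S,cs(*b),.192).round(4))
print("foot front",atz(T,ct(338,55),.012).round(4),atz(T,ct(385,313),.012).round(4),"foot -x front side",atz(S,cs(405,235),.012).round(4))
print("foot back side",atz(S,cs(100,388),.012).round(4),atz(S,cs(375,450),.012).round(4))
```

```text
back+x (array([0.5602, 0.3925, 0.1801]), array([ 0.3,  0.6, -0.4, -0. ])) [0.5615 0.3892 0.192 ] [0.555  0.3988 0.192 ]
back-x (array([0.4148, 0.3643, 0.1854]), array([ 0.2,  0.7, -0.5, -0. ])) [0.4173 0.3628 0.192 ] [0.4131 0.368  0.192 ]
front+x (array([0.575 , 0.3127, 0.1833]), array([ 0.1,  0.3, -0.2, -0. ])) [0.5755 0.3108 0.192 ] [0.571  0.3186 0.192 ]
front-x (array([0.4321, 0.2838, 0.1848]), array([-0.1, -0.3,  0.3,  0. ])) [0.4323 0.282  0.192 ] [0.4313 0.2893 0.192 ]
foot front [0.5939 0.2722 0.012 ] [0.4312 0.2408 0.012 ] foot -x front side [0.4318 0.2398 0.012 ]
foot back side [0.5645 0.4132 0.012 ] [0.4008 0.3808 0.012 ]
```

The top image shows three jug shapes: the orange one with a handle (401,126), the steel one with a handle (408,204, handle towards 432,186) and the plain steel one (407,277). Only (408,204) is steel with a handle, and the crop confirms it. The black mat is at (310,266), and the unit's window faces -y at (162,250).

>>> {"fn": "step_arm", "kwargs": {"increments": [[0, 0, 0.04, 0, 0, 0, -1], [0.03, 0.03, 0.06, 0, 0, 7, -1], [0.06, 0.06, 0.06, 0, 0, 14, -1], [0.09, 0.085, 0.06, 0, 0, 21, -1], [0.12, 0.115, 0.06, 0, 0, 28, -1], [0.15, 0.145, 0.06, 0, 0, 35, -1], [0.18, 0.17, 0.06, 0, 0, 42, -1], [0.21, 0.2, 0.06, 0, 0, 49, -1], [0.24, 0.23, 0.06, 0, 0, 56, -1], [0.24, 0.23, 0.06, 0, 0, 60, -1]], "force": 60}}

```text
t: 1.63
eef_pos: [0.5198, -0.3782, 0.2917]
tool_rot: [-0.0, 0.738, 0.675, 0.003]
contact_force: [0.9, 1.4, 0.4]
gripper_width: 1.0
```

>>> {"fn": "step_arm", "kwargs": {"increments": [[0.03, 0.03, 0, 0, 0, 7, -1], [0.06, 0.06, 0, 0, 0, 14, -1], [0.085, 0.085, 0, 0, 0, 21, -1], [0.1, 0.098, -0.02, 0, 0, 27, -1], [0.107, 0.103, -0.04, 0, 0, 30, -1], [0.107, 0.103, -0.05, 0, 0, 30, -1], [0.107, 0.103, -0.05, 0, 0, 30, -1], [0.107, 0.103, -0.05, 0, 0, 30, -1]]}}

```text
t: 2.3
eef_pos: [0.6185, -0.286, 0.241]
tool_rot: [-0.001, 0.547, 0.837, -0.001]
contact_force: [-0.1, -0.9, -0.0]
gripper_width: 0.998
```

Run:
```python
from h import *
print(bot.get_obs()["eef_pos"],bot.get_obs()["q"])
ims=[]
for n,w in(("top",(340,120)),("side",(250,60))):
    c=bot.read_camera(n)["color"][:,:,::-1]; ims.append(cv2.resize(c[w[1]:w[1]+150,w[0]:w[0]+130],None,fx=3,fy=3))
cv2.imwrite("pics/ab.png",np.hstack(ims))
```

```text
[ 0.61850025 -0.28604103  0.24099669] [ 0.61879876  0.5133776  -0.40526397  1.50311938  0.21279243  1.170254
  0.58891355]
```

View pics/ab.png

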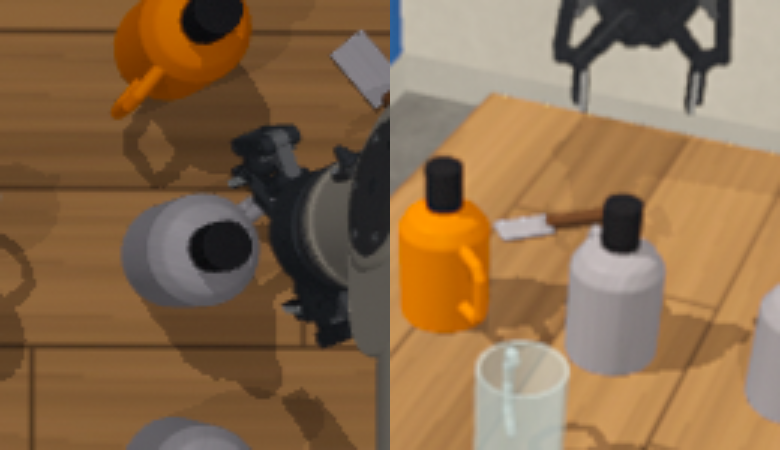

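Run:
```python
from h import *
for n in("top","side"):
    c=bot.read_camera(n)
    print(n,[proj(c,p).round(1) for p in([.6185,-.286,.241],[.6185,-.286,.295],[.6207,-.283,.165])])
```

```text
top [array([427.4, 200.8]), array([435.9, 199.4]), array([415.5, 201.6])]
side [array([331.4, 100.7]), array([333.4,  81.1]), array([327.7, 126.7])]
```

>>> {"fn": "step_arm", "kwargs": {"increments": [[0.001, 0.001, -0.02, 0, 0, 0, -1], [0.001, 0.001, -0.045, 0, 0, 0, -1], [0.001, 0.001, -0.065, 0, 0, 0, -1], [0.001, 0.001, -0.085, 0, 0, 0, -1], [0.001, 0.001, -0.1, 0, 0, 0, -1], [0.001, 0.001, -0.111, 0, 0, 0, -1], [0.001, 0.001, -0.111, 0, 0, 0, -1], [0.001, 0.001, -0.111, 0, 0, 0, -1]]}}

```text
t: 3.17
eef_pos: [0.6207, -0.2839, 0.1308]
tool_rot: [0.0, 0.546, 0.838, -0.0]
contact_force: [-0.2, -1.1, -0.1]
gripper_width: 1.001
```

Run:
```python
from h import *
o=bot.get_obs();print(o["eef_pos"],o["contact_force"])
ims=[]
for n,w in(("top",(340,120)),("side",(250,60))):
    c=bot.read_camera(n)["color"][:,:,::-1]; ims.append(cv2.resize(c[w[1]:w[1]+150,w[0]:w[0]+130],None,fx=3,fy=3))
cv2.imwrite("pics/ab2.png",np.hstack(ims))
```

```text
[ 0.62069412 -0.28389963  0.13079263] [-0.17818383 -1.09994831 -0.0682219 ]
```

View pics/ab2.png

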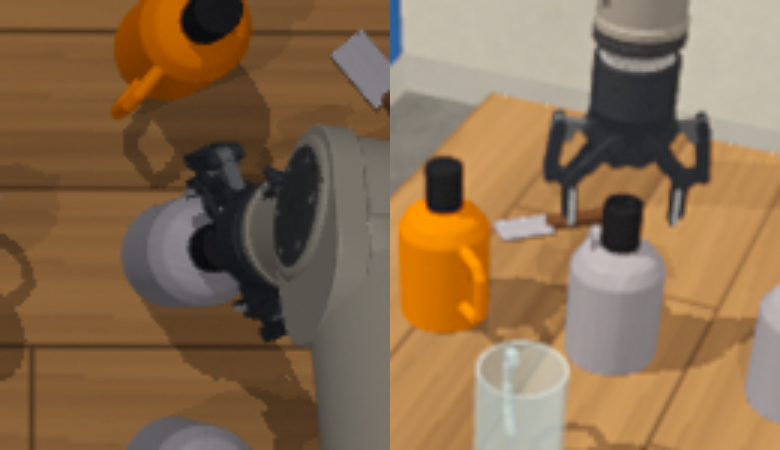

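The side view shows the cap (crop x≈622) centred between the fingertips (572 and 675), so I'm closing.

>>> {"fn": "step_arm", "kwargs": {"increments": [[0, 0, -0.002, 0, 0, 0, 0], [0, 0, -0.002, 0, 0, 0, 0.6], [0, 0, -0.002, 0, 0, 0, 1], [0, 0, -0.002, 0, 0, 0, 1], [0, 0, -0.002, 0, 0, 0, 1], [0, 0, -0.002, 0, 0, 0, 1], [0, 0, -0.002, 0, 0, 0, 1], [0, 0, -0.002, 0, 0, 0, 1], [0, 0, -0.002, 0, 0, 0, 1], [0, 0, -0.002, 0, 0, 0, 1]], "force": 70}}

```text
t: 4.1
eef_pos: [0.6208, -0.2839, 0.1289]
tool_rot: [0.0, 0.546, 0.838, -0.0]
contact_force: [-1.7, 0.2, 5.7]
gripper_width: 0.424
```

>>> {"fn": "step_arm", "kwargs": {"increments": [[0, 0, 0, 0, 0, 0, 1], [0, 0, 0.003, 0, 0, 0, 1], [0, 0, 0.01, 0, 0, 0, 1], [0, 0, 0.025, 0, 0, 0, 1], [0, 0, 0.045, 0, 0, 0, 1], [0, 0, 0.07, 0, 0, 0, 1], [0, 0, 0.1, 0, 0, 0, 1], [0, 0, 0.13, 0, 0, 0, 1], [0, 0, 0.16, 0, 0, 0, 1], [0, 0, 0.18, 0, 0, 0, 1]]}}

```text
t: 4.93
eef_pos: [0.6212, -0.2832, 0.3114]
tool_rot: [0.001, 0.546, 0.838, 0.0]
contact_force: [0.8, -0.4, -2.7]
gripper_width: 0.426
```

Run:
```python
from h import *
o=bot.get_obs();print(o["eef_pos"],o["tool_rot"],o["contact_force"],o["q"])
ims=[]
for n,w in(("top",(340,100)),("side",(250,30))):
    c=bot.read_camera(n)["color"][:,:,::-1]; ims.append(cv2.resize(c[w[1]:w[1]+150,w[0]:w[0]+130],None,fx=3,fy=3))
cv2.imwrite("pics/ab3.png",np.hstack(ims))
```

```text
[ 0.62117569 -0.28319601  0.31138831] [1.11295769e-03 5.45762001e-01 8.37939366e-01 4.67539928e-04] [ 0.8226055  -0.35913227 -2.70281245] [ 0.61775193  0.46668698 -0.41483548  1.41524945  0.18934888  1.29660575
  0.60783443]
```

View pics/ab3.png

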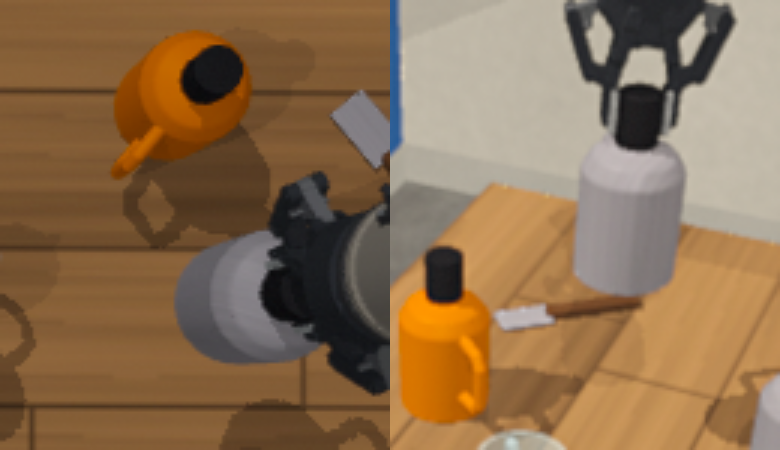

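The jug is lifted cleanly and hangs upright (side crop 630,200). I'm carrying it over to the window.

>>> {"fn": "step_arm", "kwargs": {"increments": [[-0.001, 0.005, 0, 0, 0, -1, 1], [-0.003, 0.015, 0, 0, 0, -3.5, 1], [-0.007, 0.034, 0, 0, 0, -8, 1], [-0.012, 0.058, 0, 0, 0, -13.5, 1], [-0.017, 0.083, 0, 0, 0, -19, 1], [-0.022, 0.11, 0, 0, 0, -25, 1], [-0.027, 0.137, 0, 0, 0, -31, 1], [-0.033, 0.164, 0, 0, 0, -37, 1], [-0.038, 0.191, 0, 0, 0, -43, 1], [-0.043, 0.218, 0, 0, 0, -49, 1]]}}

```text
t: 5.87
eef_pos: [0.5755, -0.0639, 0.3054]
tool_rot: [-0.002, 0.846, 0.534, -0.002]
contact_force: [0.3, -0.3, -3.2]
gripper_width: 0.432
```

>>> {"fn": "step_arm", "kwargs": {"increments": [[-0.005, 0.027, 0, 0, 0, -6, 1], [-0.01, 0.054, 0, 0, 0, -12, 1], [-0.015, 0.081, 0, 0, 0, -18, 1], [-0.021, 0.108, 0, 0, 0, -24, 1], [-0.027, 0.135, 0, 0, 0, -30, 1], [-0.033, 0.162, 0, 0, 0, -36, 1], [-0.039, 0.187, 0, 0, 0, -42, 1], [-0.043, 0.206, 0, 0, 0, -47, 1], [-0.046, 0.217, 0, 0, 0, -50, 1], [-0.047, 0.22, 0, 0, 0, -52, 1]]}}

```text
t: 6.7
eef_pos: [0.5278, 0.1576, 0.3056]
tool_rot: [-0.0, 0.994, 0.112, -0.002]
contact_force: [1.2, -0.4, -3.1]
gripper_width: 0.43
```

>>> {"fn": "step_arm", "kwargs": {"increments": [[-0.002, 0.01, 0, 0, 0, -3, 1], [-0.005, 0.025, 0, 0, 0, -6, 1], [-0.007, 0.037, 0, 0, 0, -9, 1], [-0.0083, 0.046, 0, 0, 0, -11, 1], [-0.0083, 0.05, 0, 0, 0, -12, 1], [-0.0083, 0.0509, 0, 0, 0, -12, 1], [-0.0083, 0.0509, 0, 0, 0, -12, 1], [-0.0083, 0.0509, 0, 0, 0, -12, 1]]}}

```text
t: 7.37
eef_pos: [0.5222, 0.2044, 0.3074]
tool_rot: [0.001, 1.0, 0.007, -0.001]
contact_force: [0.3, -0.6, -4.1]
gripper_width: 0.432
```

Run:
```python
from h import *
o=bot.get_obs();print(o["eef_pos"],o["tool_rot"],o["contact_force"],o["q"])
for n in("top","side"):
    c=bot.read_camera(n); cv2.imwrite(f"pics/{n}4.png",c["color"][:,:,::-1])
    p=o["eef_pos"]; print(n,[proj(c,[p[0],p[1],p[2]+z]).round(1) for z in(-.128,.037)])
```

```text
[0.52219353 0.20438425 0.3074375 ] [ 5.19581037e-04  9.99975244e-01  6.98680967e-03 -6.52257258e-04] [ 0.30960243 -0.6204381  -4.06246785] [-0.18682794  0.24932837 -0.35917676  1.71755968  0.09370145  1.19318825
 -2.12739221]
top [array([195.9, 244.7]), array([182.4, 247.9])]
side [array([292.6, 255. ]), array([296. , 184.6])]
```

View pics/side4.png

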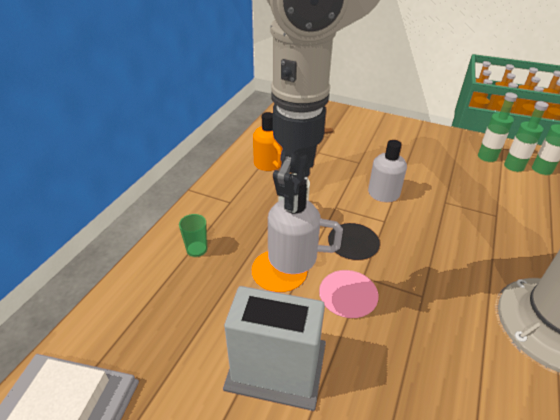

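View pics/top4.png

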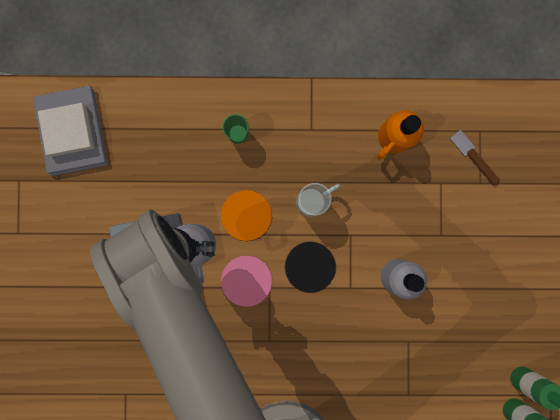

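Run:
```python
from h import *
o=bot.get_obs(); S=bot.read_camera("side"); p=o["eef_pos"]; im=S["color"][:,:,::-1].copy()
a=im[180:290,250:360]; big=cv2.resize(a,None,fx=5,fy=5,interpolation=cv2.INTER_CUBIC); o2=big.copy()
b0=p[2]-.1289
for yaw,col in((181,(255,0,0)),(191.7,(0,0,255)),(201,(0,255,0))):
    y=np.radians(yaw); P=[]
    for r,z in((.045,.1),(.075,.1),(.084,.09),(.084,.034),(.075,.024),(.045,.024)):
        u=proj(S,[p[0]+r*np.cos(y),p[1]+r*np.sin(y),b0+z]); P.append(((u-[250,180]+.5)*5).round().astype(int))
    cv2.polylines(o2,[np.array(P)],False,col,1)
for z,r in((0,.045),(.098,.045),(.165,.019)):
    P=[((proj(S,[p[0]+r*np.cos(t),p[1]+r*np.sin(t),b0+z])-[250,180]+.5)*5).round().astype(int) for t in np.linspace(0,6.28,40)]
    cv2.polylines(o2,[np.array(P)],True,(0,255,255),1)
cv2.imwrite("pics/hand.png",o2)
```

```text
(no output)
```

View pics/hand.png

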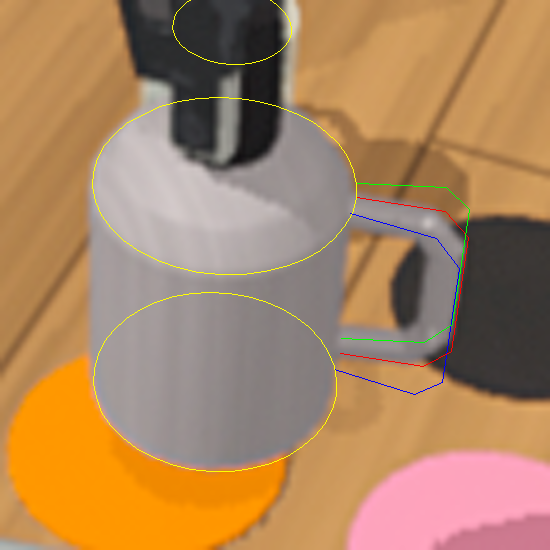

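>>> {"fn": "step_arm", "kwargs": {"increments": [[0, 0.0005, -0.01, 0, 0, -0.5, 1], [0, 0.001, -0.03, 0, 0, -1, 1], [0, 0.001, -0.052, 0, 0, -1, 1], [0, 0.001, -0.075, 0, 0, -1, 1], [0, 0.001, -0.098, 0, 0, -1, 1], [0, 0.001, -0.118, 0, 0, -1, 1], [0, 0.001, -0.132, 0, 0, -1, 1], [0, 0.001, -0.14, 0, 0, -1, 1], [0, 0.001, -0.1415, 0, 0, -1, 1], [0, 0.001, -0.1415, 0, 0, -1, 1]]}}

```text
t: 8.35
eef_pos: [0.5223, 0.2063, 0.1665]
tool_rot: [0.0, 1.0, -0.002, -0.0]
contact_force: [0.6, -0.4, -3.1]
gripper_width: 0.43
```

```bash
cat > ov.py <<'E'
from h import *
import sys
def run(name,yaws,win=(.5055,.2893,1.767),z0=None):
    o=bot.get_obs(); S=bot.read_camera("side"); p=o["eef_pos"]; print(p,o["tool_rot"].round(4),np.abs(o["joint_vel"]).max())
    f=6;w=(215,230); q=lambda P:((proj(S,P)-w+.5)*f).round().astype(int)
    im=cv2.resize(S["color"][:,:,::-1][w[1]:w[1]+95,w[0]:w[0]+130],None,fx=f,fy=f,interpolation=cv2.INTER_CUBIC)
    b0=p[2]-.1289
    for yaw,col in zip(yaws,((0,0,255),(0,255,0))):
        y=np.radians(yaw)
        P=[q([p[0]+r*np.cos(y),p[1]+r*np.sin(y),b0+z]) for r,z in((.045,.1),(.075,.1),(.084,.09),(.084,.034),(.075,.024),(.045,.024))]
        cv2.polylines(im,[np.array(P)],False,col,1)
    for z,r in((0,.045),(.098,.045),(.165,.019)):
        cv2.polylines(im,[np.array([q([p[0]+r*np.cos(t),p[1]+r*np.sin(t),b0+z]) for t in np.linspace(0,6.28,40)])],True,(0,255,255),1)
    d=np.array([np.cos(win[2]),np.sin(win[2])]); v=p[:2]-win[:2]
    print("gap",-(v@d)-.045,"lateral",v@[-d[1],d[0]],"mid z",b0+.0825)
    cv2.imwrite(name,im)
E
python3 -c "
from ov import *
run('pics/l1.png',[191.2])"
```

```text
[0.52231852 0.20627188 0.16651329] [ 1.0e-04  1.0e+00 -1.7e-03 -3.0e-04] 0.02333887907400348
gap 0.039713839795036385 lateral -0.0003097299933366452 mid z 0.12011329205225833
```

View pics/l1.png

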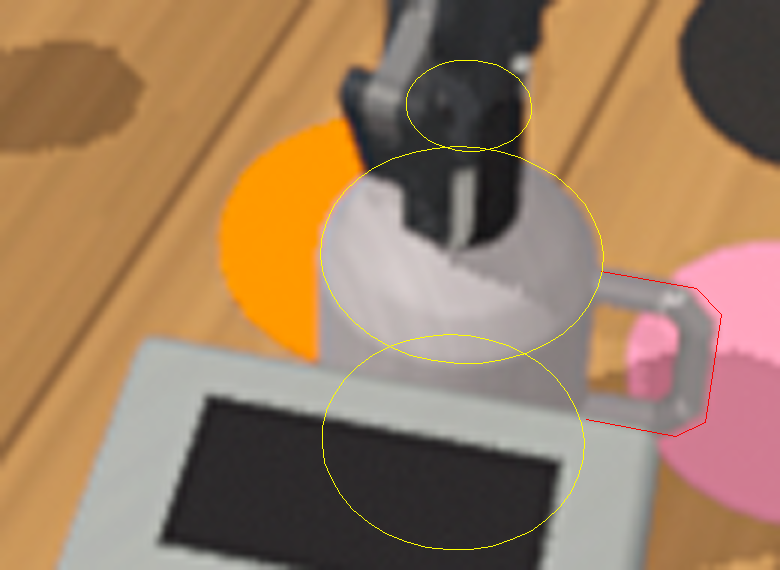

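The jug stands at the window with the handle on the outline for "left" (700,350 in the crop). I'm holding it there.

>>> {"fn": "step_arm", "kwargs": {"increments": [[0, 0, 0, 0, 0, 0, 1], [0, 0, 0, 0, 0, 0, 1], [0, 0, 0, 0, 0, 0, 1], [0, 0, 0, 0, 0, 0, 1], [0, 0, 0, 0, 0, 0, 1], [0, 0, 0, 0, 0, 0, 1], [0, 0, 0, 0, 0, 0, 1], [0, 0, 0, 0, 0, 0, 1], [0, 0, 0, 0, 0, 0, 1], [0, 0, 0, 0, 0, 0, 1]]}}

```text
t: 9.23
eef_pos: [0.5223, 0.2064, 0.1668]
tool_rot: [0.0, 1.0, -0.002, -0.0]
contact_force: [-0.2, -0.7, -3.3]
gripper_width: 0.431
```

>>> {"fn": "step_arm", "kwargs": {"increments": [[0, 0, 0, 0, 0, 0, 1], [0, 0, 0, 0, 0, 0, 1], [0, 0, 0, 0, 0, 0, 1], [0, 0, 0, 0, 0, 0, 1], [0, 0, 0, 0, 0, 0, 1], [0, 0, 0, 0, 0, 0, 1], [0, 0, 0, 0, 0, 0, 1]]}}

```text
t: 9.82
eef_pos: [0.5224, 0.2064, 0.1668]
tool_rot: [0.0, 1.0, -0.002, -0.0]
contact_force: [0.5, 0.2, -2.7]
gripper_width: 0.427
```

>>> {"fn": "step_arm", "kwargs": {"increments": [[0, 0, 0, 0, 0, 2, 1], [0, 0, 0, 0, 0, 6, 1], [0, 0, 0, 0, 0, 11, 1], [0, 0, 0, 0, 0, 17, 1], [0, 0, 0, 0, 0, 23, 1], [0, 0, 0, 0, 0, 29, 1], [0, 0, 0, 0, 0, 35, 1], [0, 0, 0, 0, 0, 41, 1], [0, 0, 0, 0, 0, 47, 1], [0, 0, 0, 0, 0, 53, 1]]}}

```text
t: 10.65
eef_pos: [0.5224, 0.2063, 0.1668]
tool_rot: [0.0, 0.895, 0.447, 0.0]
contact_force: [0.2, -0.2, -4.3]
gripper_width: 0.426
```

>>> {"fn": "step_arm", "kwargs": {"increments": [[0, 0, 0, 0, 0, 6, 1], [0, 0, 0, 0, 0, 12, 1], [0, 0, 0, 0, 0, 18, 1], [0, 0, 0, 0, 0, 24, 1], [0, 0, 0, 0, 0, 29, 1], [0, 0, 0, 0, 0, 33, 1], [0, 0, 0, 0, 0, 36, 1], [0, 0, 0, 0, 0, 37, 1], [0, 0, 0, 0, 0, 37, 1], [0, 0, 0, 0, 0, 37, 1]]}}

```text
t: 11.48
eef_pos: [0.5224, 0.2063, 0.1668]
tool_rot: [0.0, 0.709, 0.705, -0.0]
contact_force: [0.4, 0.5, -2.5]
gripper_width: 0.426
```

```bash
python3 -c "
from ov import *
run('pics/a1.png',[281.2])
T=bot.read_camera('top');cv2.imwrite('pics/a1t.png',cv2.resize(T['color'][180:300,110:250,::-1],None,fx=4,fy=4))"
```

```text
[0.52240156 0.20628466 0.1667946 ] [ 0.      0.7088  0.7054 -0.    ] 0.002631130531865977
gap 0.039717497924927986 lateral -0.00039366524436295464 mid z 0.12039460109703772
```

View pics/a1.png

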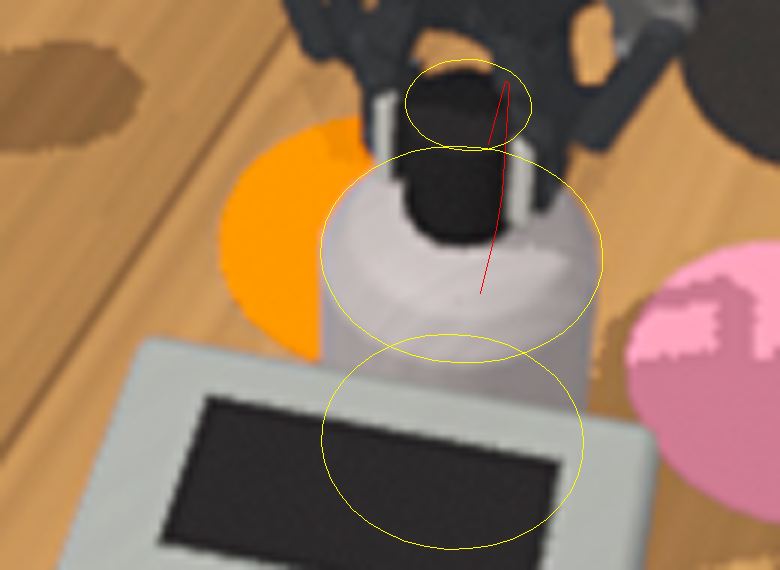

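View pics/a1t.png

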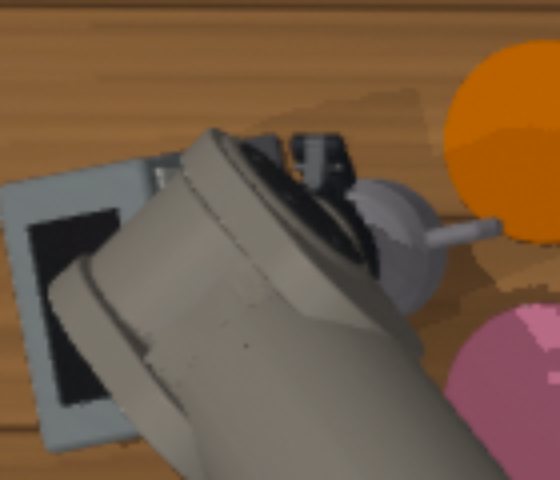

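The handle points straight away from the window: in the top crop it runs from (428,242) to (500,226), parallel to the unit's sides. I'm holding, then turning to the right.

>>> {"fn": "step_arm", "kwargs": {"increments": [[0, 0, 0, 0, 0, 0, 1], [0, 0, 0, 0, 0, 0, 1], [0, 0, 0, 0, 0, 0, 1], [0, 0, 0, 0, 0, 0, 1], [0, 0, 0, 0, 0, 0, 1], [0, 0, 0, 0, 0, 0, 1], [0, 0, 0, 0, 0, 0, 1], [0, 0, 0, 0, 0, 0, 1], [0, 0, 0, 0, 0, 0, 1], [0, 0, 0, 0, 0, 0, 1]]}}

```text
t: 12.42
eef_pos: [0.5224, 0.2064, 0.1668]
tool_rot: [0.0, 0.708, 0.706, 0.0]
contact_force: [0.5, -0.7, -3.6]
gripper_width: 0.425
```

>>> {"fn": "step_arm", "kwargs": {"increments": [[0, 0, 0, 0, 0, 0, 1], [0, 0, 0, 0, 0, 0, 1], [0, 0, 0, 0, 0, 0, 1], [0, 0, 0, 0, 0, 0, 1], [0, 0, 0, 0, 0, 0, 1], [0, 0, 0, 0, 0, 0, 1]]}}

```text
t: 12.92
eef_pos: [0.5224, 0.2064, 0.1668]
tool_rot: [0.0, 0.708, 0.706, 0.0]
contact_force: [-1.0, -0.5, -3.1]
gripper_width: 0.427
```

>>> {"fn": "step_arm", "kwargs": {"increments": [[0, 0, 0, 0, 0, 2, 1], [0, 0, 0, 0, 0, 6, 1], [0, 0, 0, 0, 0, 11, 1], [0, 0, 0, 0, 0, 17, 1], [0, 0, 0, 0, 0, 23, 1], [0, 0, 0, 0, 0, 29, 1], [0, 0, 0, 0, 0, 35, 1], [0, 0, 0, 0, 0, 41, 1], [0, 0, 0, 0, 0, 47, 1], [0, 0, 0, 0, 0, 53, 1]]}}

```text
t: 13.75
eef_pos: [0.5224, 0.2062, 0.1668]
tool_rot: [0.0, 0.316, 0.949, -0.0]
contact_force: [0.6, -0.0, -3.2]
gripper_width: 0.428
```

>>> {"fn": "step_arm", "kwargs": {"increments": [[0, 0, 0, 0, 0, 6, 1], [0, 0, 0, 0, 0, 12, 1], [0, 0, 0, 0, 0, 18, 1], [0, 0, 0, 0, 0, 24, 1], [0, 0, 0, 0, 0, 29, 1], [0, 0, 0, 0, 0, 33, 1], [0, 0, 0, 0, 0, 36, 1], [0, 0, 0, 0, 0, 37, 1], [0, 0, 0, 0, 0, 37, 1], [0, 0, 0, 0, 0, 37, 1]]}}

```text
t: 14.58
eef_pos: [0.5224, 0.2063, 0.1668]
tool_rot: [-0.0, 0.002, 1.0, -0.0]
contact_force: [0.4, 0.1, -2.9]
gripper_width: 0.422
```

```bash
python3 -c "
from ov import *
run('pics/r1.png',[11.2])"
```

```text
[0.52244109 0.20629911 0.16679276] [-0.      0.0024  1.     -0.    ] 0.005387586542321283
gap 0.039711034933880895 lateral -0.0004352536507298939 mid z 0.12039276442542048
```

View pics/r1.png

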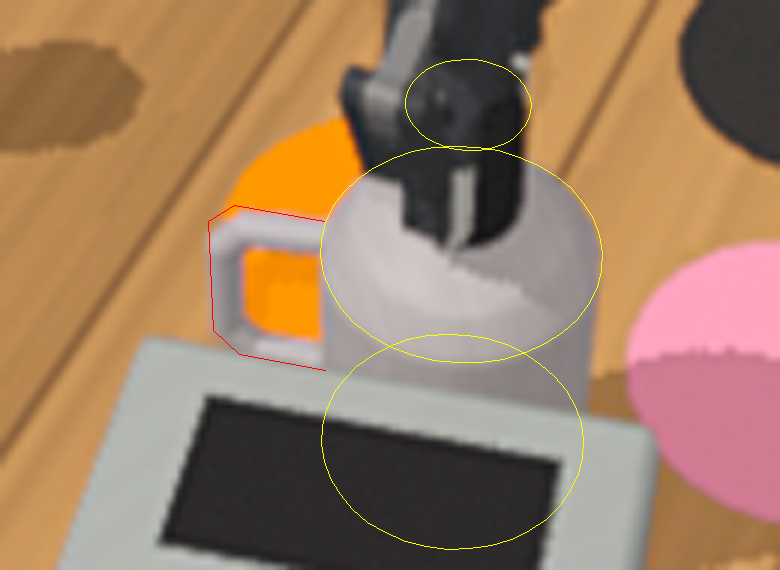

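The handle lies on the outline for "right" (265,285 in the crop). I'm holding, then lifting towards the mat.

>>> {"fn": "step_arm", "kwargs": {"increments": [[0, 0, 0, 0, 0, 0, 1], [0, 0, 0, 0, 0, 0, 1], [0, 0, 0, 0, 0, 0, 1], [0, 0, 0, 0, 0, 0, 1], [0, 0, 0, 0, 0, 0, 1], [0, 0, 0, 0, 0, 0, 1], [0, 0, 0, 0, 0, 0, 1], [0, 0, 0, 0, 0, 0, 1], [0, 0, 0, 0, 0, 0, 1], [0, 0, 0, 0, 0, 0, 1]]}}

```text
t: 15.47
eef_pos: [0.5224, 0.2064, 0.1668]
tool_rot: [0.0, 0.002, 1.0, 0.0]
contact_force: [0.6, -0.2, -2.7]
gripper_width: 0.427
```

>>> {"fn": "step_arm", "kwargs": {"increments": [[0, 0, 0, 0, 0, 0, 1], [0, 0, 0, 0, 0, 0, 1], [0, 0, 0, 0, 0, 0, 1], [0, 0, 0, 0, 0, 0, 1], [0, 0, 0, 0, 0, 0, 1], [0, 0, 0, 0, 0, 0, 1]]}}

```text
t: 15.97
eef_pos: [0.5224, 0.2064, 0.1668]
tool_rot: [-0.0, 0.002, 1.0, 0.0]
contact_force: [0.4, 0.2, -4.5]
gripper_width: 0.428
```

>>> {"fn": "step_arm", "kwargs": {"increments": [[0, 0, 0.005, 0, 0, 0, 1], [0, 0, 0.02, 0, 0, 0, 1], [0, 0, 0.04, 0, 0, 0, 1], [0, -0.005, 0.06, 0, 0, -2, 1], [-0.003, -0.015, 0.075, 0, 0, -6, 1], [-0.008, -0.035, 0.085, 0, 0, -12, 1], [-0.014, -0.06, 0.09, 0, 0, -18, 1], [-0.02, -0.085, 0.09, 0, 0, -24, 1], [-0.026, -0.11, 0.09, 0, 0, -30, 1], [-0.032, -0.135, 0.09, 0, 0, -36, 1]]}}

```text
t: 16.8
eef_pos: [0.4901, 0.0709, 0.2583]
tool_rot: [0.001, 0.312, 0.95, 0.0]
contact_force: [-0.1, -0.6, -3.1]
gripper_width: 0.429
```

>>> {"fn": "step_arm", "kwargs": {"increments": [[-0.006, -0.025, 0, 0, 0, -6, 1], [-0.012, -0.05, 0, 0, 0, -12, 1], [-0.017, -0.074, 0, 0, 0, -18, 1], [-0.022, -0.096, 0, 0, 0, -24, 1], [-0.026, -0.113, 0, 0, 0, -30, 1], [-0.029, -0.124, 0, 0, 0, -36, 1], [-0.0295, -0.129, 0, 0, 0, -42, 1], [-0.0295, -0.1305, 0, 0, 0, -47, 1], [-0.0295, -0.1305, 0, 0, 0, -47, 1], [-0.0295, -0.1305, 0, 0, 0, -47, 1]]}}

```text
t: 17.63
eef_pos: [0.4612, -0.0584, 0.2578]
tool_rot: [0.001, 0.662, 0.749, 0.0]
contact_force: [-0.2, 0.3, -2.6]
gripper_width: 0.426
```

Run:
```python
from h import *
o=bot.get_obs();print(o["eef_pos"],o["tool_rot"],o["contact_force"],o["q"].round(2))
ims=[]
for n,w in(("top",(270,170)),("side",(280,130))):
    c=bot.read_camera(n)["color"][:,:,::-1]; ims.append(cv2.resize(c[w[1]:w[1]+150,w[0]:w[0]+130],None,fx=3,fy=3))
cv2.imwrite("pics/m1.png",np.hstack(ims))
```

```text
[ 0.46115992 -0.05844858  0.2578164 ] [5.86166349e-04 6.62424913e-01 7.49128011e-01 3.38729041e-04] [-0.2258357   0.33824028 -2.56208822] [ 0.75  0.18 -0.84  1.96  0.15  1.06 -0.03]
```

View pics/m1.png

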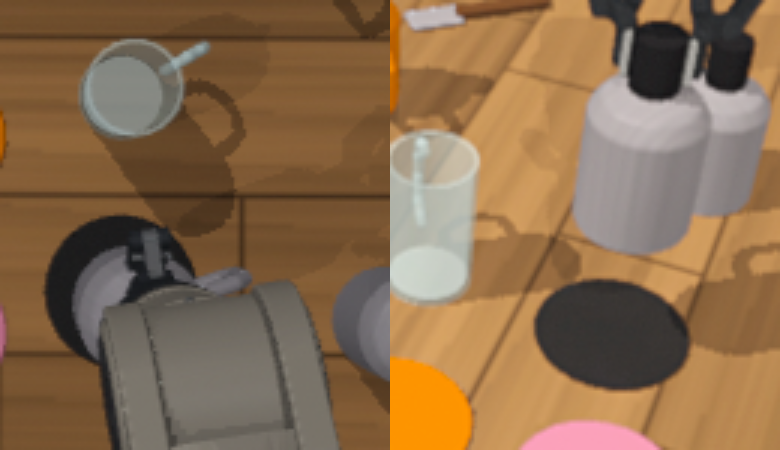

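The jug hangs above the mat and the area is clear, so I'm lowering it and finishing slowly.

>>> {"fn": "step_arm", "kwargs": {"increments": [[0, -0.001, -0.01, 0, 0, 0, 1], [0, -0.001, -0.03, 0, 0, 0, 1], [0, -0.001, -0.05, 0, 0, 0, 1], [0, -0.001, -0.07, 0, 0, 0, 1], [0, -0.001, -0.088, 0, 0, 0, 1], [0, -0.001, -0.102, 0, 0, 0, 1], [0, -0.001, -0.111, 0, 0, 0, 1], [0, -0.001, -0.116, 0, 0, 0, 1], [0, -0.001, -0.118, 0, 0, 0, 1], [0, -0.001, -0.119, 0, 0, 0, 1]]}}

```text
t: 18.57
eef_pos: [0.4611, -0.06, 0.1379]
tool_rot: [0.0, 0.664, 0.748, 0.0]
contact_force: [0.4, 0.1, -2.5]
gripper_width: 0.429
```

>>> {"fn": "step_arm", "kwargs": {"increments": [[0, 0, -0.0005, 0, 0, 0, 1], [0, 0, -0.001, 0, 0, 0, 1], [0, 0, -0.0015, 0, 0, 0, 1], [0, 0, -0.002, 0, 0, 0, 1], [0, 0, -0.0025, 0, 0, 0, 1], [0, 0, -0.003, 0, 0, 0, 1], [0, 0, -0.0035, 0, 0, 0, 1], [0, 0, -0.004, 0, 0, 0, 1], [0, 0, -0.0045, 0, 0, 0, 1], [0, 0, -0.0045, 0, 0, 0, 1]]}}

```text
t: 19.4
eef_pos: [0.4608, -0.0601, 0.1332]
tool_rot: [-0.0, 0.664, 0.748, -0.0]
contact_force: [0.0, -0.4, -3.7]
gripper_width: 0.428
```

Run:
```python
from h import *
o=bot.get_obs();print(o["eef_pos"],o["contact_force"])
ims=[]
for n,w in(("top",(270,170)),("side",(280,130))):
    c=bot.read_camera(n)["color"][:,:,::-1]; ims.append(cv2.resize(c[w[1]:w[1]+150,w[0]:w[0]+130],None,fx=3,fy=3))
cv2.imwrite("pics/m2.png",np.hstack(ims))
```

```text
[ 0.46076691 -0.06010048  0.13317973] [ 2.70612655e-03 -3.83406394e-01 -3.68465764e+00]
```

View pics/m2.png

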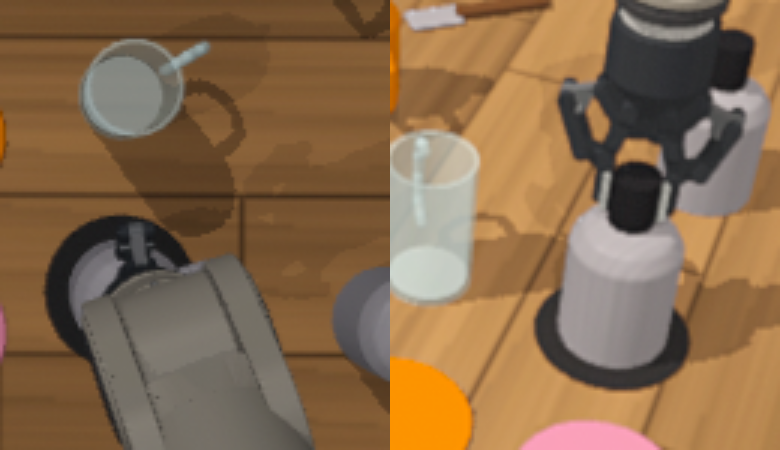

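>>> {"fn": "step_arm", "kwargs": {"increments": [[0, 0.0005, -0.0004, 0, 0, 0, 1], [0, 0.0005, -0.0008, 0, 0, 0, 1], [0, 0.0005, -0.0012, 0, 0, 0, 1], [0, 0.0005, -0.0012, 0, 0, 0, 1]]}}

```text
t: 19.83
eef_pos: [0.461, -0.0596, 0.1329]
tool_rot: [0.0, 0.664, 0.748, -0.0]
contact_force: [-2.5, 0.2, 7.8]
gripper_width: 0.428
```

Contact is made (the force went from -3.7 to +7.8 N), so I'm opening the gripper.

>>> {"fn": "step_arm", "kwargs": {"increments": [[0, 0, 0.0003, 0, 0, 0, 1], [0, 0, 0.0005, 0, 0, 0, 0], [0, 0, 0.0005, 0, 0, 0, -0.3], [0, 0, 0.0005, 0, 0, 0, -0.6], [0, 0, 0.0005, 0, 0, 0, -1], [0, 0, 0.0005, 0, 0, 0, -1], [0, 0, 0.0005, 0, 0, 0, -1], [0, 0, 0.0005, 0, 0, 0, -1], [0, 0, 0.0005, 0, 0, 0, -1], [0, 0, 0.0005, 0, 0, 0, -1]], "force": 20}}

```text
t: 20.67
eef_pos: [0.4609, -0.0596, 0.1326]
tool_rot: [-0.0, 0.664, 0.748, 0.0]
contact_force: [0.3, -0.0, -0.1]
gripper_width: 1.0
```

>>> {"fn": "step_arm", "kwargs": {"increments": [[0, 0, 0.01, 0, 0, 0, -1], [0, 0, 0.03, 0, 0, 0, -1], [0, 0, 0.055, 0, 0, 0, -1], [0, 0, 0.08, 0, 0, 0, -1], [0, 0, 0.11, 0, 0, 0, -1], [0, 0, 0.13, 0, 0, 0, -1], [-0.01, 0.04, 0.14, 0, 0, 0, -1], [-0.02, 0.08, 0.14, 0, 0, 0, -1], [-0.02, 0.12, 0.14, 0, 0, 0, -1], [-0.02, 0.16, 0.14, 0, 0, 0, -1]]}}

```text
t: 21.5
eef_pos: [0.4402, 0.1019, 0.2739]
tool_rot: [0.001, 0.664, 0.748, 0.0]
contact_force: [0.1, 0.1, -0.2]
gripper_width: 0.997
```

>>> {"fn": "step_arm", "kwargs": {"increments": [[0, 0.03, 0, 0, 0, 0, -1], [0, 0.04, 0, 0, 0, 0, -1], [0, 0.04, 0, 0, 0, 0, -1], [0, 0.04, 0, 0, 0, 0, -1]]}}

```text
t: 21.83
eef_pos: [0.4407, 0.1405, 0.273]
tool_rot: [0.0, 0.663, 0.748, -0.0]
contact_force: [-0.2, 0.3, 0.3]
gripper_width: 1.001
```

Run:
```python
from fit import *
o=bot.get_obs();print(o["t"],o["eef_pos"],o["contact_force"])
ims=[]
for n in("top","side"):
    C=bot.read_camera(n);c=C["color"][:,:,::-1].copy(); cv2.imwrite(f"pics/{n}9.png",c)
    for x,y,z,r,col in((.461,-.0594,.004,.065,(0,0,255)),(.461,-.0594,.004,.045,(0,255,255)),(.461,-.0594,.102,.045,(0,255,0)),(.461,-.0594,.169,.019,(255,255,0))):
        pass
    w=[int(v) for v in proj(C,[.461,-.0594,.08])-[65,75]]
    big=cv2.resize(c[w[1]:w[1]+150,w[0]:w[0]+130],None,fx=3,fy=3)
    for x,y,z,r,col in((.461,-.0594,.004,.065,(0,0,255)),(.461,-.0594,.102,.045,(0,255,0)),(.461,-.0594,.169,.019,(255,255,0))):
        P=np.array([(proj(C,[x+r*np.cos(t),y+r*np.sin(t),z])-w+.5)*3 for t in np.linspace(0,6.28,40)]).round().astype(int); cv2.polylines(big,[P],True,col,1)
    ims.append(big)
cv2.imwrite("pics/fin.png",np.hstack(ims))
```

```text
21.8333 [0.44067273 0.14050514 0.27295214] [-0.20607466  0.3221884   0.32854585]
```

View pics/fin.png

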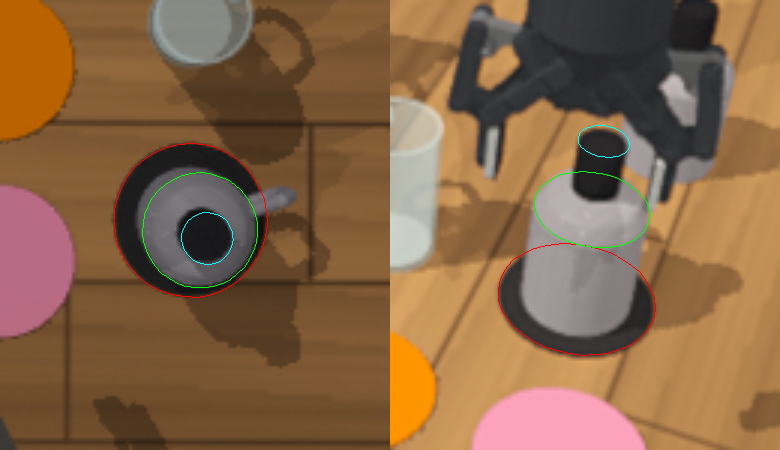

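View pics/side9.png

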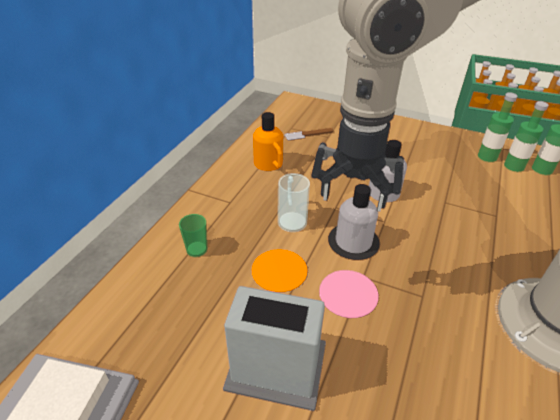

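Both views agree: the jug is upright and its body, cap and the mat match the concentric outlines to about 1 px. The plain jug is unmoved and the gripper is clear, so I'm handing in.

```bash
python3 -c "
from h import *
print(bot.hand_in())"
```

```text
the job is handed in; nothing more can be done
None
```

I showed the steel jug with the loop handle to the window with the handle left, then straight away, then right. Then I set it down in the middle of the black mat, let go, and handed the job in at about 22 s of the 64 s allowed.

- **Showing:** I held each of the three poses for at least 1.3 s. By the measured arm pose, the gap between body and window was 39.7 mm, the jug was less than 0.5 mm off to the side, and half its height was at 120.4 mm. The handle directions matched the model outlines to about 2°, limited by the camera calibration of about 2 mm.
- **Setting down:** The jug touched the mat with a reading of about 8 N. The last pictures from both cameras show it upright and centred on the mat to about 1 px (2 mm).
- **Rest of the scene:** The plain jug, the orange jug and the other things look unmoved, and the gripper is open and clear.
- **Disagreements:** The two cameras differed by 2–3 mm in y on the jugs and the mat, so I placed the jug at a value between them. My first fit of the inspection unit was off, because I had not allowed for its rounded edges and its foot also sticking out at the back and sides. I corrected it with both cameras before using it.

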